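# Load the glass sorting slide and bring it to its click stop

## Task

Pour the six glass nuggets from the steel scoop into the tray of the sorting slide and set the empty scoop back down on the bench, upright. Then take the tray by its black upright grip and slide it along its rods towards the detent block until the spring ball clicks into the notch; do not run past the notch, and finish still holding the grip with the tray resting at the click. Leave the other things on the bench where they are.

Things in the scene. Friction and masses are not known exactly. Their poses are not given: they have to be found in the camera images.
- slide_base: Fixed base of the sorting slide: dark steel plate 112 x 400 mm with two steel rods along its y axis and end blocks 36 mm high. Origin on the bench under its centre; its y axis is the sliding direction, its -x side faces the robot roughly.
- tray: Square open aluminium tray, 106 x 106 mm outside, walls 3 mm, sliding on the rods only along the base's y axis (same yaw). Origin at bench height under its middle. Floor top 37 mm, rim 70 mm above the bench. It starts near the base's +y (left) end and is moved towards -y, against 2 to 3 N of friction. It can run on past the notch: 215 mm of travel in all.
- tray_floor (a point): Middle of the tray's floor surface, 37 mm above the bench; axes as the tray's.
- tray_grip (a point): Centre for grasping the tray's grip: a black upright post, 14 mm wide along y (the sliding direction), 16 mm deep along x, its top 92 mm above the bench. This point is 70 mm above the bench and 76 mm in front (-x) of the tray's middle; the post is bare from 44 mm up, with 15 mm of free gap to the tray's front wall.
- tray_notch (a point): Middle of the V-notch in the steel index bar on the tray's far side (66 mm behind the tray's middle in +x, 40 mm above the bench). The bar runs on 145 mm in -y from the notch and 46 mm in +y.
- ball (a point): Tip of the detent block's spring ball (10 mm), 40 mm above the bench; axes as the base's. The fixed block (44 mm wide, light bar on top to 68 mm) stands behind the slide (+x), elsewhere along it each time. At the click, tray_notch and this point have the same y along the slide. From some 6 mm before, the ball pulls the tray in; pushing it out again takes about 6 N.
- scoop_grip (a point): Grasp point of the loose steel scoop (0.14 kg): the middle of its upright dark wooden grip, 12 mm wide along the scoop's y, 24 mm along its x, from 12 to 62 mm above the scoop's underside; this point is 42 mm above the underside. The pan reaches ahead of it along the scoop's +x: back wall 22 mm ahead, open lip 126 mm ahead. Walls 30 mm high, back wall 34 mm; pan 70 mm wide.
- scoop_lip (a point): Middle of the scoop's open front lip, 12 mm above its underside when it stands level: the pan floor (3 mm thick) rises to it in a short 23 degree ramp. The nuggets slide out here when this end is tipped down; at about 80 degrees the scoop empties.
- nugget_1_center (a point): Centre of glass nugget 1 of 6: a domed flat-backed drop of glass, 21 mm across, 9 mm high, 12 g, starting in the scoop.
- nugget_2_center (a point): Centre of glass nugget 2 of 6: a domed flat-backed drop of glass, 21 mm across, 9 mm high, 12 g, starting in the scoop.
- nugget_3_center (a point): Centre of glass nugget 3 of 6: a domed flat-backed drop of glass, 21 mm across, 9 mm high, 12 g, starting in the scoop.
- nugget_4_center (a point): Centre of glass nugget 4 of 6: a domed flat-backed drop of glass, 21 mm across, 9 mm high, 12 g, starting in the scoop.
- nugget_5_center (a point): Centre of glass nugget 5 of 6: a domed flat-backed drop of glass, 21 mm across, 9 mm high, 12 g, starting in the scoop.
- nugget_6_center (a point): Centre of glass nugget 6 of 6: a domed flat-backed drop of glass, 21 mm across, 9 mm high, 12 g, starting in the scoop.
- cutting_oil_center (a point): Centre of a loose small bottle, 35 mm across, 73 mm high, upright: a bystander.
- tin_center (a point): Centre of a loose round closed tin, 62 mm across, 24 mm high: a bystander.
- stone_center (a point): Centre of a loose dark sharpening stone, 26 x 98 x 20 mm: a bystander.

How it is judged:
By the outcome, as a careful person would: the job done as asked, in the order asked, and still so for the second after the job is handed in, while the arm keeps its last pose, push and grip.
It also fails if it takes over 72 s, if anything falls off the work surface, if the arm or the gripper's body presses on something with over 40 N, if the wrist force passes 120 N, or if a joint passes its speed limit or range.

## Robot

A 6-joint arm with a two-finger parallel gripper is mounted at the origin on a cart in front of the work surface, level with it; the furniture and walls round the work are solid. World frame = base frame: x ahead of the robot, y to its left, z up, the work surface at z = 0. Lengths are in m, angles in degrees, forces in N, time in s.
With the tool pointing down it reaches from about 0.325 to 0.85 m from the base axis. Payload 15.5 kg.
Tool frame: the origin (TCP) lies midway between the tips of the shut fingers; the grasp point (between the pads) lies 19 mm behind it; y points along the fingers, x is the direction in which the jaws open and shut, and the axes are right-handed (so a half turn about y gives the same grasp; the last joint's range is limited). The gripper opens to 91 mm and grips with 3 to 60 N. Pads are 32 mm wide; open, the fingers measure 118 mm over their backs; the gripper's body (76 mm by 178 mm) begins 60 mm behind the grasp point.
Start: joints at [60.189, 28.281, 77.091, -0, 74.628, -5.472], TCP at [0.258, 0.569, 0.214] pointing down, gripper open.
Joint ranges: [-166.48, 166.48], [-47.26, 123.95], [12.59, 153.08], [-70.14, 250.14], [6.76, 159.57], [-176.63, 176.63]. Speed limits (degrees/s): [108.29, 108.29, 147.25, 172.46, 172.46, 172.46].

## Interface

Orientations are given as a 3x3 rotation matrix whose columns are the frame's x, y, z axes.
In Python, from bench import ctrl gives the robot as it stands. The module is installed in compiled form; this text tells all that it offers. Calls block until the motion is done:
- ctrl.goto(position, orientation): joint-space move of the TCP to a pose.
- ctrl.move_l(position, vel=0.15, ori=None, contact_N=None): straight line of the TCP; ori=None keeps the orientation; vel is the mean speed in m/s. With contact_N (N) it stops when the force on the tool has changed by that much, and returns True; else False.
- ctrl.movej(angles): joint-space move.
- ctrl.command_gripper(opening): opening from 0.0 (shut) to 1.0 (fully open); the grip force is fixed at half the most; returns when the fingers have stopped.
- ctrl.sleep(seconds).
- ctrl.ik(position, orientation): joint angles nearest the present ones, or None.
- ctrl.read_camera(name): name is "scene" or "top" or "wrist"; returns the picture (480x640x3 uint8, blue, green, red); there is no depth.
- ctrl.camera_params(name): a dict with "fx", "fy", "cx", "cy" (pixels), "D" ([k1, k2, p1, p2, k3] as OpenCV has them; the pictures are not rectified), "pose" (4x4, takes a point from camera to world coordinates); the wrist camera has in their place "T_tool_cam" (4x4, takes a point from camera to tool coordinates, whose origin is the TCP and whose axes are the tool frame's). Camera axes: x right, y up, looking along -z (the intrinsics and any distortion apply to the point x, -y, -z); pixel columns grow to the right and rows downward; lengths in m; the calibration is good to about 2 mm. A picture is of the moment at which its call begins: read the wrist's pose just before it. camera_params takes no time and is no camera call.
A pose or a line that the arm cannot do raises ctrl.MotionError and nothing moves.
- ctrl.sign_off(): hands the job in, once; it reports no verdict.
Readings, each from a call of its own:
- ctrl.current_t(): time.
- ctrl.current_q(): joint angles.
- ctrl.current_dq(): joint speeds.
- ctrl.current_effort(): joint torques, N m.
- ctrl.current_tool_pos(): TCP position.
- ctrl.current_eef_rot(): TCP orientation.
- ctrl.current_contact_force(): force on the tool from outside, world axes, zero at the start.
- ctrl.current_wrist_torque(): the same for the moment, N m.
- ctrl.current_grip_width(): opening from 0.0 (shut) to 1.0 (fully open).
Only numpy, scipy, OpenCV 4.12 (cv2) and the standard library are available. Lean on these libraries where they do the work, as an engineer would, in place of code of your own. Each camera call takes 0.05 s, during which the arm holds its last target.

## Working session

There is one attempt and no reset: what is moved stays moved. The work goes in short steps, each a Python script; the robot and the scene stay as the last script left them, time stands still between calls to the robot, and variables do not carry over. Pictures are saved under pics/ and viewed, and the job is handed in when it is done.

```bash
mkdir -p pics; python3 - <<'E'
from bench import ctrl
import cv2,numpy as np
np.set_printoptions(precision=4,suppress=True)
print(ctrl.current_t(),ctrl.current_tool_pos(),ctrl.current_eef_rot())
for n in ("scene","top","wrist"):
    cv2.imwrite(f"pics/a_{n}.png",ctrl.read_camera(n)); print(n,ctrl.camera_params(n))
E
```

```text
0.0 [0.2574 0.5691 0.2134] [[ 0.4121 -0.0006 -0.9111]
 [ 0.9111 -0.001   0.4121]
 [-0.0012 -1.      0.0001]]
scene {'fx': 520.1195901444519, 'fy': 520.1195901444519, 'cx': 315.66632633195604, 'cy': 235.66361434186197, 'D': array([0.0159, 0.    , 0.    , 0.    , 0.    ]), 'pose': array([[ 0.5778,  0.4194, -0.7002, -0.3904],
       [-0.8159,  0.3171, -0.4834, -0.6911],
       [ 0.0194,  0.8506,  0.5254,  0.8182],
       [ 0.    ,  0.    ,  0.    ,  1.    ]])}
top {'fx': 587.5254558599748, 'fy': 587.5254558599748, 'cx': 323.0867907094453, 'cy': 241.9982609724064, 'D': array([-0.1314,  0.    ,  0.    ,  0.    ,  0.    ]), 'pose': array([[ 0.0183,  0.9928, -0.118 ,  0.4264],
       [-0.9997,  0.0201,  0.0137, -0.0227],
       [ 0.016 ,  0.1178,  0.9929,  1.4987],
       [ 0.    ,  0.    ,  0.    ,  1.    ]])}
wrist {'fx': 333.5939092485412, 'fy': 333.5939092485412, 'cx': 317.77335923262314, 'cy': 242.60097535945647, 'D': array([0.0087, 0.    , 0.    , 0.    , 0.    ]), 'T_tool_cam': array([[ 1.    , -0.001 ,  0.0003, -0.0011],
       [ 0.0005,  0.2872, -0.9579, -0.1706],
       [ 0.0009,  0.9579,  0.2872,  0.0806],
       [ 0.    ,  0.    ,  0.    ,  1.    ]])}
```

View pics/a_scene.png

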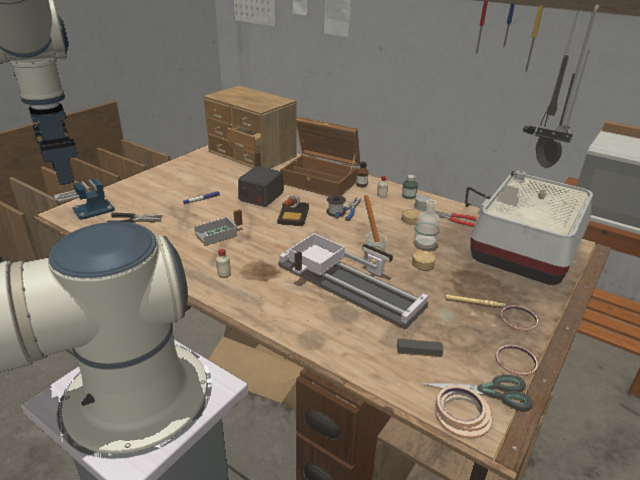

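View pics/a_top.png

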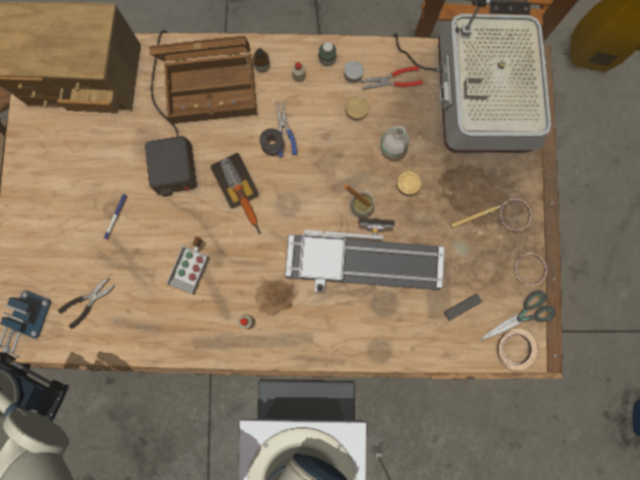

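View pics/a_wrist.png

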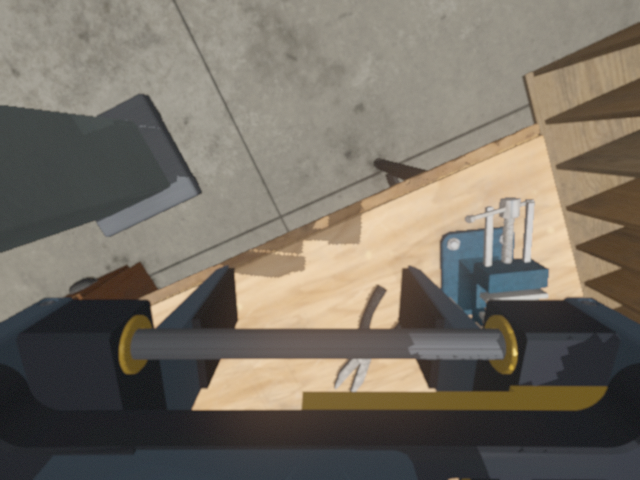

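```bash
cat > h.py <<'E'
from bench import ctrl
import cv2,numpy as np
np.set_printoptions(precision=4,suppress=True)
def cam(n):
    p=ctrl.camera_params(n)
    if n=="wrist":
        T=np.eye(4);T[:3,:3]=ctrl.current_eef_rot();T[:3,3]=ctrl.current_tool_pos()
        p["pose"]=T@p["T_tool_cam"]
    return p
def snap(n,f):
    p=cam(n); im=ctrl.read_camera(n); cv2.imwrite(f"pics/{f}.png",im); np.save(f"pics/{f}.npy",p,allow_pickle=True); return im
def load(f): return cv2.imread(f"pics/{f}.png"),np.load(f"pics/{f}.npy",allow_pickle=True).item()
def K(p): return np.array([[p["fx"],0,p["cx"]],[0,p["fy"],p["cy"]],[0,0,1.]])
def ray(p,uv):
    uv=np.asarray(uv,float).reshape(-1,1,2)
    n=cv2.undistortPoints(uv,K(p),p["D"]).reshape(-1,2)
    d=np.c_[n[:,0],-n[:,1],-np.ones(len(n))]@p["pose"][:3,:3].T
    return p["pose"][:3,3],d
def onz(p,uv,z):
    o,d=ray(p,uv); return o+d*((z-o[2])/d[:,2])[:,None]
def proj(p,X):
    X=np.asarray(X,float).reshape(-1,3)
    c=(X-p["pose"][:3,3])@p["pose"][:3,:3]
    c=c*[1,-1,-1]
    return cv2.projectPoints(c,np.zeros(3),np.zeros(3),K(p),p["D"])[0].reshape(-1,2)
E
python3 - <<'E'
from h import *
im=cv2.imread("pics/a_top.png");p=ctrl.camera_params("top");np.save("pics/a_top.npy",p)
np.save("pics/a_scene.npy",ctrl.camera_params("scene"))
a=cv2.resize(im[225:305,160:260],None,fx=8,fy=7.5,interpolation=2) if 0 else cv2.resize(im[225:300,160:260],None,fx=8,fy=8,interpolation=2)
cv2.imwrite("pics/z1.png",a)
cv2.imwrite("pics/z2.png",cv2.resize(im[205:320,280:440],None,fx=5,fy=5,interpolation=2))
for n,uv,z in [("scoopgrip",(198,243),.062),("lip",(182,291),.012),("tray",(322,257),.07),("post",(320,286),.092),("block",(377,224),.068),("oil",(247,321),.073),("tin",(408,183),.024),("stone",(463,306),.02)]:
    print(n,onz(p,uv,z))
E
```

```text
scoopgrip [[0.5885 0.2662 0.062 ]]
lip [[0.4708 0.3122 0.012 ]]
tray [[ 0.5593 -0.0405  0.07  ]]
post [[ 0.4875 -0.0367  0.092 ]]
block [[ 0.6439 -0.1747  0.068 ]]
oil [[0.4004 0.1376 0.073 ]]
tin [[ 0.7591 -0.2589  0.024 ]]
stone [[ 0.446  -0.4008  0.02  ]]
```

View pics/z1.png

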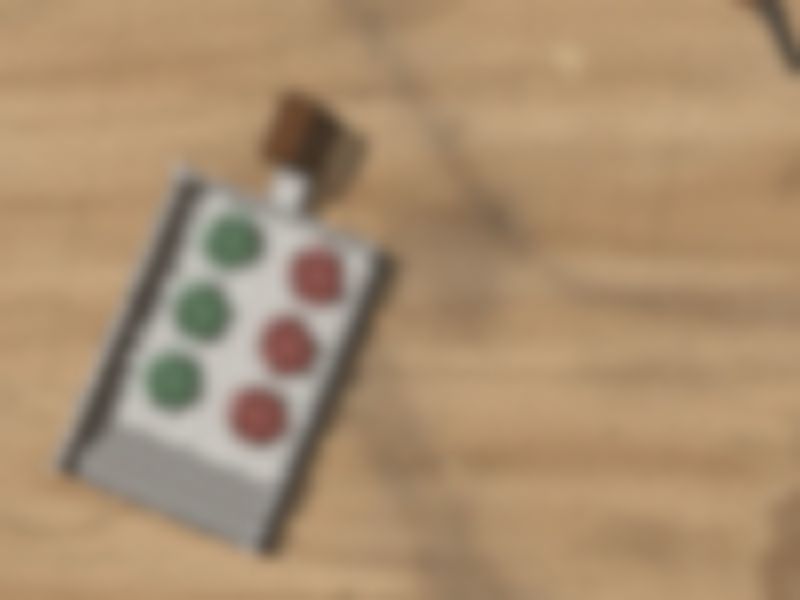

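View pics/z2.png

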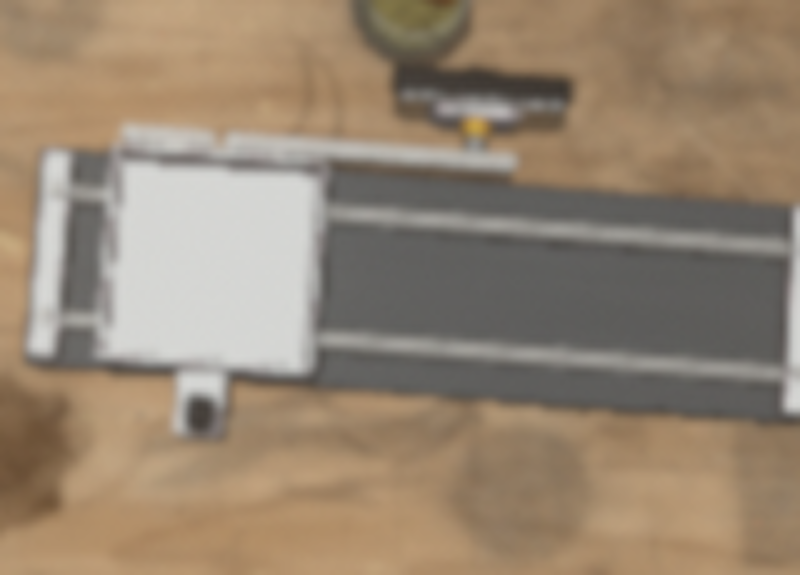

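```bash
python3 - <<'E'
from h import *
im,p=load("a_top")
c=np.array([(185,170),(390,255),(65,468),(265,550)])/8+[160,225]-0.44
W=np.r_[onz(p,c[:2],.034),onz(p,c[2:],.030)]
print(W)
bm=W[:2].mean(0);lm=W[2:].mean(0);u=(lm-bm)[:2];print("len",np.linalg.norm(u),np.linalg.norm(W[0]-W[1]),np.linalg.norm(W[2]-W[3]))
print("heading",np.degrees(np.arctan2(u[1],u[0])))
v=(W[1]-W[0]+W[3]-W[2])[:2];print("lateral",np.degrees(np.arctan2(v[1],v[0])))
u/=np.linalg.norm(u); print("grip from back/lip",bm[:2]-.022*u,lm[:2]-.126*u)
g=onz(p,np.array([[298,128]])/8+[160,225]-.44,.062);print("griptop",g)
# tray
q=np.array([(118,160),(325,163),(318,375),(100,358)])/5+[280,205]-.4
T=onz(p,q,.07);print(T,T.mean(0))
r=onz(p,np.array([(30,158),(70,155)])/5+[280,205],.036)
nb=onz(p,np.array([(220,143),(475,135),(125,135),(517,163)])/5+[280,205]-.4,.04);print("notch,ball,bar ends",nb)
e=nb[3]-nb[2];print("slide yaw of -y dir",np.degrees(np.arctan2(e[1],e[0])),np.linalg.norm(e))
po=onz(p,np.array([(201,413)])/5+[280,205]-.4,.092);print("post",po)
# test IK
def R(pitch,yaw):
    pass
E
```

```text
[[0.5837 0.3104 0.034 ]
 [0.5583 0.2443 0.034 ]
 [0.4893 0.3453 0.03  ]
 [0.4652 0.2808 0.03  ]]
len 0.10033545371021173 0.07088609395914182 0.06885729860579519
heading 159.1379530425104
lateral -110.79014485903862
grip from back/lip [0.5915 0.2695] [0.595  0.2682]
griptop [[0.5945 0.2694 0.062 ]]
[[ 0.6086  0.0065  0.07  ]
 [ 0.6092 -0.095   0.07  ]
 [ 0.5051 -0.0931  0.07  ]
 [ 0.5113  0.0131  0.07  ]] [ 0.5586 -0.0421  0.07  ]
notch,ball,bar ends [[ 0.622  -0.0437  0.04  ]
 [ 0.6287 -0.1718  0.04  ]
 [ 0.6251  0.0039  0.04  ]
 [ 0.615  -0.1931  0.04  ]]
slide yaw of -y dir -92.94133825821031 0.1972309561174487
post [[ 0.4847 -0.0363  0.092 ]]
```

```bash
cat >> h.py <<'E'
def ori(head,th,s=1):
    h=np.radians(head);t=np.radians(th)
    u=np.array([np.cos(h),np.sin(h),0]);z=np.array([0,0,1.]);lat=np.cross(z,u)
    y=-np.cos(t)*z-np.sin(t)*u; x=s*lat
    return np.c_[x,y,np.cross(x,y)]
def lip_pose(lip,head,th,s,off=np.array([.126,0,-.030])):
    """TCP pose with the lip at 'lip'. off = lip rel grasp point in scoop axes"""
    h=np.radians(head);t=np.radians(th)
    u=np.array([np.cos(h),np.sin(h),0]);z=np.array([0,0,1.])
    sx=np.cos(t)*u-np.sin(t)*z; sz=np.sin(t)*u+np.cos(t)*z
    R=ori(head,th,s)
    g=np.asarray(lip)-off[0]*sx-off[2]*sz-off[1]*np.cross(sz,sx)
    return g+R[:,1]*.019,R
E
python3 - <<'E'
from h import *
print(ctrl.current_q())
tc=np.array([.5586,-.042,.085])
for s in (1,-1):
    print("grasp",s,ctrl.ik([.594,.269,.023],ori(159.2,0,s)))
    for hd in (177,87,267,132,222):
        for th in (0,45,85):
            try:P,R=lip_pose(tc,hd,th,s);print(s,hd,th,P,ctrl.ik(P,R))
            except Exception as e: print(e)
    print("post", ctrl.ik([.483,-.037,.051],ori(177,0,s)))
E
```

```text
[60.19   28.3061 77.1182 -0.0001 74.6294 -5.4712]
grasp 1 [ 19.1197  42.7334  82.7882  -0.      54.4783 129.9197]
1 177 0 [ 0.6844 -0.0486  0.096 ] [-9.0443 39.8308 74.584  -0.     65.5853 83.9557]
1 177 45 [ 0.6398 -0.0463  0.1819] [-13.5978  23.4342 117.5656 126.1917   9.2731 -44.0883]
1 177 85 [ 0.5586 -0.042   0.2115] None
1 87 0 [ 0.552  -0.1678  0.096 ] [-22.8402  32.4171  91.3659  -0.      56.2171 160.1598]
1 87 45 [ 0.5543 -0.1232  0.1819] [   6.6172   34.0683   91.5541  -47.2883   71.5896 -147.6377]
1 87 85 [ 0.5586 -0.042   0.2115] [  22.9314   54.0258   84.1102  -66.8751  103.0509 -128.031 ]
1 267 0 [0.5652 0.0838 0.096 ] [ 2.449  32.0596 92.1737 -0.     55.7667  5.449 ]
1 267 45 [0.5629 0.0392 0.1819] [-26.7011  34.521   90.4814  41.0982  80.0504 -40.4042]
1 267 85 [ 0.5586 -0.042   0.2115] [-41.142   54.5973  81.9448  57.1159 111.0957 -54.5622]
1 132 0 [ 0.6429 -0.1356  0.096 ] [-17.1174  37.7677  79.2611  -0.      62.9712 120.8826]
1 132 45 [ 0.613  -0.1024  0.1819] None
1 132 85 [ 0.5586 -0.042   0.2115] None
1 222 0 [0.6522 0.0423 0.096 ] [-1.5203 37.5274 79.8054 -0. 
[... 905 characters left out ...]
-174.551 ]
-1 267 45 [0.5629 0.0392 0.1819] [-26.7011  34.521   90.4814  41.0982  80.0504 139.5958]
-1 267 85 [ 0.5586 -0.042   0.2115] [-41.142   54.5973  81.9448  57.1159 111.0957 125.4378]
-1 132 0 [ 0.6429 -0.1356  0.096 ] [-17.1174  37.7677  79.2611  -0.      62.9712 -59.1174]
-1 132 45 [ 0.613  -0.1024  0.1819] None
-1 132 85 [ 0.5586 -0.042   0.2115] None
-1 222 0 [0.6522 0.0423 0.096 ] [  -1.5203   37.5274   79.8054   -0.       62.6672 -133.5203]
-1 222 45 [0.619  0.0124 0.1819] [-27.0394  27.0443 108.4832  64.5058  47.0162 153.416 ]
-1 222 85 [ 0.5586 -0.042   0.2115] [-51.3891  49.9583 120.8133  85.8528  85.6078  99.2395]
post [-11.4479  31.1783 106.4798  -0.      42.342  -98.4479]
```

```bash
python3 - <<'E'
from h import *
tc=np.array([.5586,-.042,.085])
for hd in (60,70,80,87,95):
    for th in (80,85): 
        P,R=lip_pose(tc,hd,th,-1);print(hd,th,ctrl.ik(P,R))
for hd in (267,): 
    P,R=lip_pose(tc,hd,82,1);print(hd,th,ctrl.ik(P,R))
_,s=load("a_scene");_,t=load("a_top")
o1,d1=ray(s,(368,197));o2,d2=ray(t,(349,187))
A=np.c_[d1[0],-d2[0]];k=np.linalg.lstsq(A,o2-o1,rcond=None)[0]
print("brush tip",o1+k[0]*d1[0],o2+k[1]*d2[0])
E
```

```text
60 80 [ 14.4784  57.5416  64.6705 -53.7763 119.4213  46.1259]
60 85 [ 15.2697  60.4886  62.5398 -56.7978 123.0829  45.2345]
70 80 [ 17.4321  55.0824  72.033  -57.4232 111.8725  46.9741]
70 85 [ 18.3637  58.0032  70.2577 -59.9815 115.5634  46.9628]
80 80 [ 20.0918  52.6633  79.7526 -61.5722 104.3242  48.7564]
80 85 [ 21.1771  55.6008  78.3147 -63.741  108.1226  49.572 ]
87 80 [ 21.7292  51.046   85.32   -64.9533  99.1258  50.5946]
87 85 [ 22.9314  54.0258  84.1102 -66.8751 103.0509  51.969 ]
95 80 [ 23.3119  49.33    91.8109 -69.4823  93.3773  53.3681]
95 85 None
267 85 [-40.5475  52.8125  82.7262  56.069  108.8668 -54.0652]
brush tip [ 0.712  -0.0979  0.1755] [ 0.7122 -0.0982  0.1756]
```

```bash
python3 - <<'E'
from h import *
ctrl.goto([.594,.269,.20],ori(159.2,0,-1))
snap("wrist","b_wrist"); print(ctrl.current_t(),ctrl.current_tool_pos())
_,p=load("b_wrist");
print(proj(p,[[.594,.269,.062],[.4765,.3137,.012]]))
E
```

```text
1.8583 [0.5935 0.2701 0.2001]
[[318.2747 231.6347]
 [318.5792  95.9162]]
```

View pics/b_wrist.png

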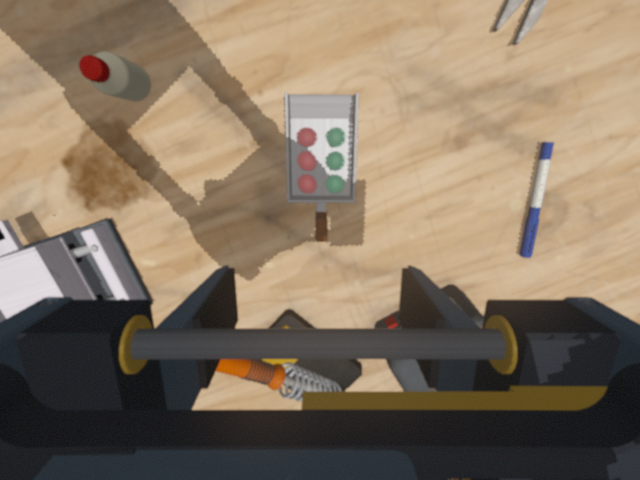

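```bash
python3 - <<'E'
from h import *
im,_=load("b_wrist")
cv2.imwrite("pics/b_z.png",cv2.resize(im[85:250,270:375],None,fx=3.6,fy=3.6,interpolation=2))
cv2.imwrite("pics/b_z.png",cv2.resize(im[85:250,250:400],None,fx=3.6,fy=3.6,interpolation=2))
E
```

```text
(no output)
```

View pics/b_z.png

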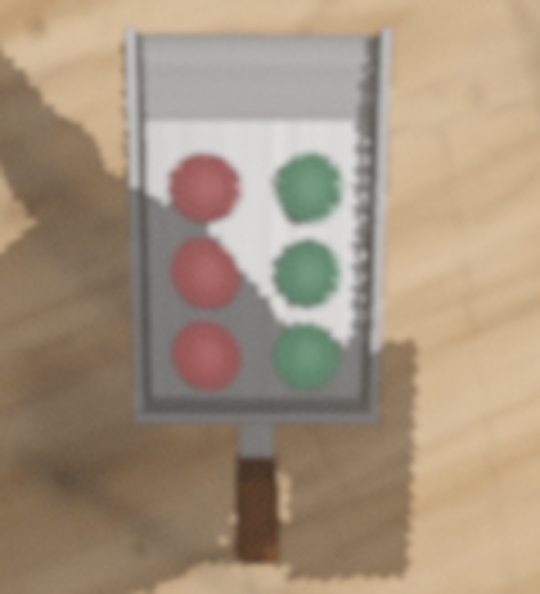

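```bash
python3 - <<'E'
from h import *
_,p=load("b_wrist")
f=lambda a:np.array(a,float)/3.6+[250,85]-.36
W=np.r_[onz(p,f([(126,30),(391,30)]),.030),onz(p,f([(135,422),(378,422)]),.034)]
print(W,np.linalg.norm(W[0]-W[1]),np.linalg.norm(W[2]-W[3]))
fm=W[:2].mean(0)[:2];bm=W[2:].mean(0)[:2];u=fm-bm;print(np.linalg.norm(u),np.degrees(np.arctan2(u[1],u[0])))
u/=np.linalg.norm(u);print(bm-.022*u,fm-.126*u)
lip=onz(p,f([(140,36),(375,36)]),.012);print("lip",lip.mean(0),lip.mean(0)[:2]-.126*u)
print("grip edges top",onz(p,f([(257,458),(257,560)]),.062),onz(p,f([(257,560)]),.012))
E
```

```text
[[0.4649 0.284  0.03  ]
 [0.4894 0.3486 0.03  ]
 [0.5605 0.2479 0.034 ]
 [0.5847 0.312  0.034 ]] 0.06906833418757166 0.06859184129815966
0.1021453741488103 159.1519884225826
[0.5932 0.2721] [0.5949 0.2714]
lip [0.4763 0.3165 0.012 ] [0.5941 0.2717]
grip edges top [[0.5769 0.2782 0.062 ]
 [0.6029 0.2685 0.062 ]] [[0.6167 0.2638 0.012 ]]
```

```bash
python3 - <<'E'
from h import *
R=ori(159.2,0,-1)
ctrl.move_l([.594,.2714,.06],.15,R)
print(ctrl.move_l([.594,.2714,.024],.06,contact_N=8), ctrl.current_tool_pos())
ctrl.command_gripper(0.0); print(ctrl.current_grip_width()*91,ctrl.current_contact_force())
print(ctrl.current_tool_pos())
ctrl.move_l([.594,.2714,.10],.08); print(ctrl.current_grip_width()*91,ctrl.current_contact_force(),ctrl.current_wrist_torque())
ctrl.move_l([.594,.2714,.25],.15)
snap("wrist","c_wrist");snap("scene","c_scene");print(ctrl.current_t())
E
```

```text
False [0.5941 0.2714 0.0241]
11.756465008710029 [ 0.1075  1.1564 -0.3929]
[0.5941 0.2714 0.024 ]
11.409305460397185 [ 0.4552 -0.6898 -2.4097] [-0.0604 -0.1446 -0.0231]
7.225
```

View pics/c_wrist.png

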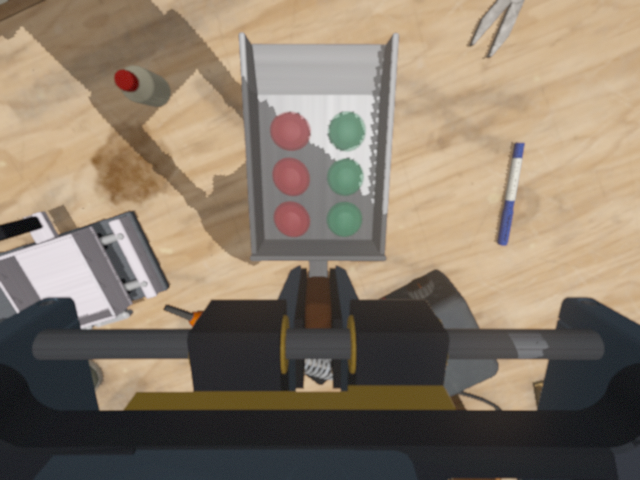

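```bash
python3 - <<'E'
from h import *
im,_=load("c_scene")
cv2.imwrite("pics/c_z.png",cv2.resize(im[130:290,170:330],None,fx=3.7,fy=3.7,interpolation=2))
E
```

```text
(no output)
```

View pics/c_z.png

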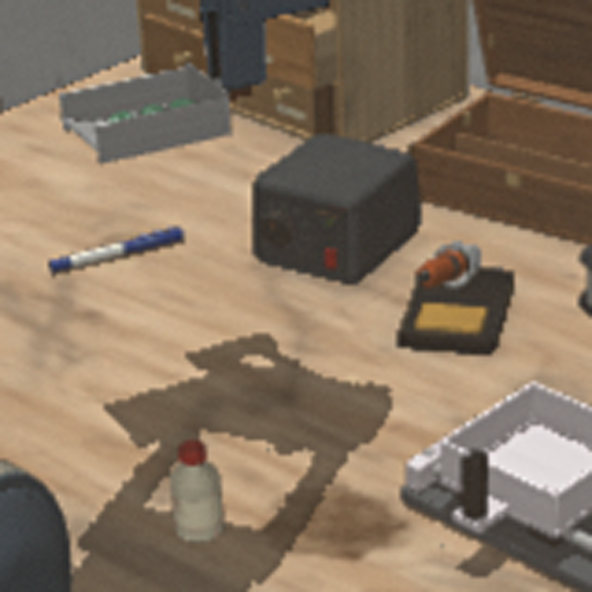

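```bash
python3 - <<'E'
from h import *
im,p=load("c_wrist")
P,R=ctrl.current_tool_pos(),ctrl.current_eef_rot()
g=P-R[:,1]*.019; h=np.radians(159.2);u=np.array([np.cos(h),np.sin(h),0]);lat=np.array([-u[1],u[0],0])
print("pred lip corners (rows ~45), back wall top",proj(p,[g+.126*u+s*.035*lat-[0,0,.031] for s in(1,-1)]),proj(p,[g+.022*u+s*.035*lat-[0,0,.009] for s in(1,-1)]))
hd=82;tc=np.array([.5596,-.0412,0]);uu=np.array([np.cos(np.radians(hd)),np.sin(np.radians(hd)),0])
off=np.array([.126,0,-.031])
l0=tc-.022*uu
P,R=lip_pose(l0+[0,0,.20],hd,0,-1,off);print(P)
ctrl.move_l(P,.17,R); print(ctrl.current_t())
P,R=lip_pose(l0+[0,0,.10],hd,0,-1,off)
ctrl.move_l(P,.12,R)
snap("scene","d_scene");snap("wrist","d_wrist");print(ctrl.current_t(),ctrl.current_q())
for th in range(0,90,10):
    z=np.interp(th,[0,30,45,60,85],[.095,.085,.078,.066,.062])
    P,R=lip_pose(l0+[0,0,z],hd,min(th,85),-1,off);q=ctrl.ik(P,R);print(th,q)
E
```

```text
pred lip corners (rows ~45), back wall top [[248.236   44.7272]
 [392.7782  44.7904]] [[251.7089 262.3106]
 [388.5086 262.5033]]
[ 0.539  -0.1878  0.212 ]
10.1083
11.1917 [-25.1971  30.7129  91.4087  -0.0004  57.7956 -17.2009]
0 [-25.1994  31.1571  91.7126  -0.      57.1303 -17.1994]
10 [-18.7548  29.5543  92.3144 -11.763   56.8062  -4.4128]
20 [-11.9171  29.3469  92.4421 -23.4555  59.0103   8.4256]
30 [ -5.0741  30.5748  92.0668 -33.9034  63.5365  20.0499]
40 [  1.3864  33.2669  91.2413 -42.5595  69.6596  29.8791]
50 [  7.1592  37.2882  89.9539 -49.4352  76.7305  37.8647]
60 [ 12.0594  42.4286  88.1669 -54.8425  84.2719  44.2059]
70 [ 16.0114  47.7708  85.7467 -59.2186  92.3945  48.4716]
80 [ 19.0121  53.6217  82.9973 -63.1397 100.4283  51.5233]
```

View pics/d_scene.png

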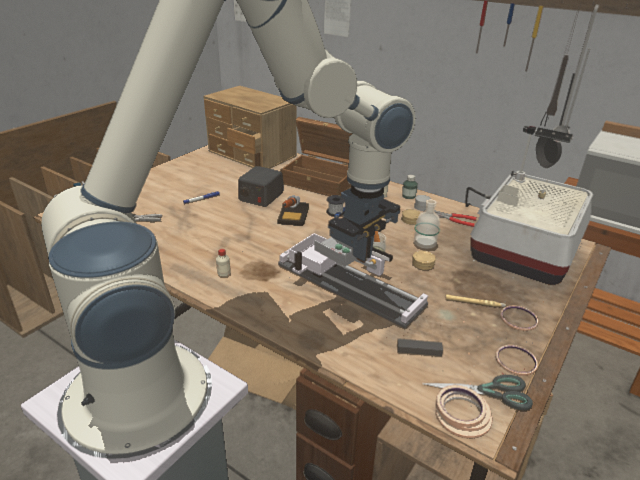

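View pics/d_wrist.png

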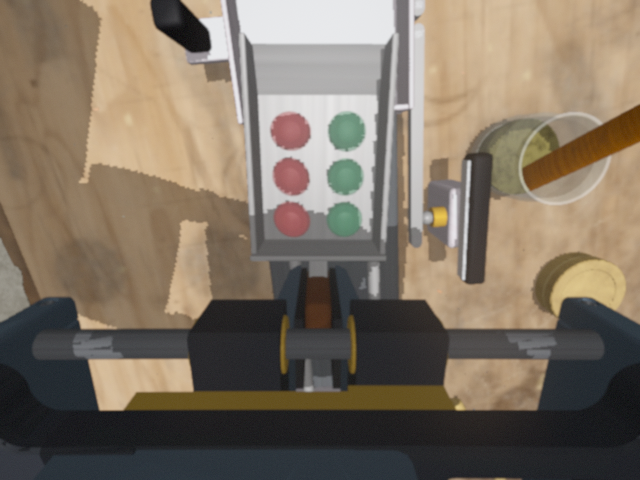

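```bash
cat >> h.py <<'E'
hd=82;tc=np.array([.5596,-.0412,0]);uu=np.array([np.cos(np.radians(hd)),np.sin(np.radians(hd)),0])
off=np.array([.126,0,-.031]);l0=tc-.022*uu
def pp(th,z=None):
    if z is None: z=np.interp(th,[0,30,45,60,85],[.095,.085,.078,.066,.062])
    return lip_pose(l0+[0,0,z],hd,th,-1,off)
E
python3 - <<'E'
from h import *
for th in (15,28,36,44,52,60,70,80,84):
    P,R=pp(th); ctrl.move_l(P,.06 if 28<th<65 else .08,R)
    if th in(44,60): snap("scene",f"e{th}_scene")
    print(th,ctrl.current_t(),ctrl.current_contact_force())
ctrl.sleep(.5)
snap("scene","e_scene");snap("wrist","e_wrist");snap("top","e_top");print(ctrl.current_t(),ctrl.current_grip_width()*91,ctrl.current_contact_force())
for f,a in (("e44_scene",0),("e60_scene",1),("e_scene",2)):
    im,_=load(f); cv2.imwrite(f"pics/{f}_z.png",cv2.resize(im[170:330,250:430],None,fx=3.5,fy=3.5,interpolation=2))
E
```

```text
15 11.6333 [-0.154  -0.4363 -2.212 ]
28 12.0917 [-0.4278 -0.1231 -1.8949]
36 12.4917 [ 0.5574  0.6625 -2.4182]
44 12.95 [ 0.2154 -0.4708 -2.434 ]
52 13.35 [ 0.4885 -1.1278 -1.953 ]
60 13.8083 [ 0.5566 -0.4005 -1.4628]
70 14.225 [ 0.6983 -0.2913 -2.6456]
80 14.65 [ 0.4025 -0.0557 -2.0946]
84 14.9083 [ 0.0822 -0.3613 -1.4713]
15.5583 11.380188010479998 [ 0.2245  0.4711 -2.0193]
```

View pics/e_wrist.png

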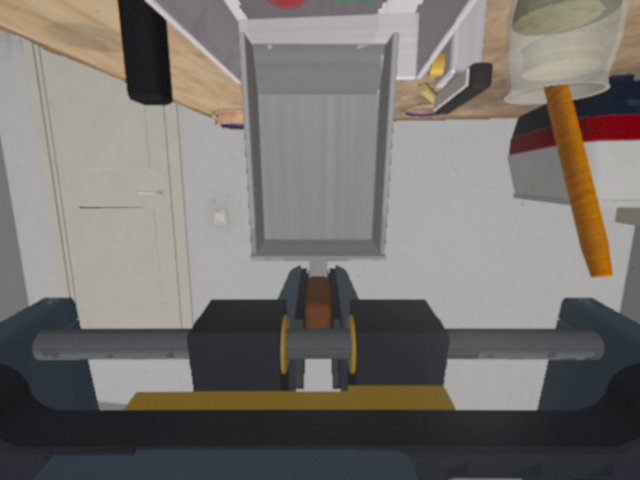

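View pics/e_scene_z.png

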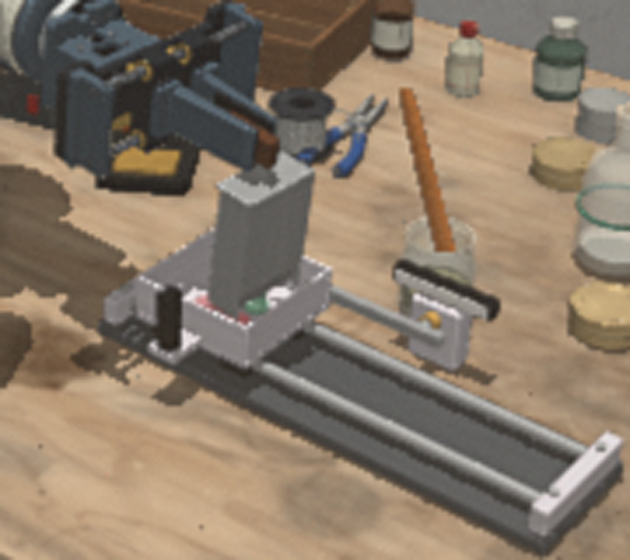

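View pics/e60_scene_z.png

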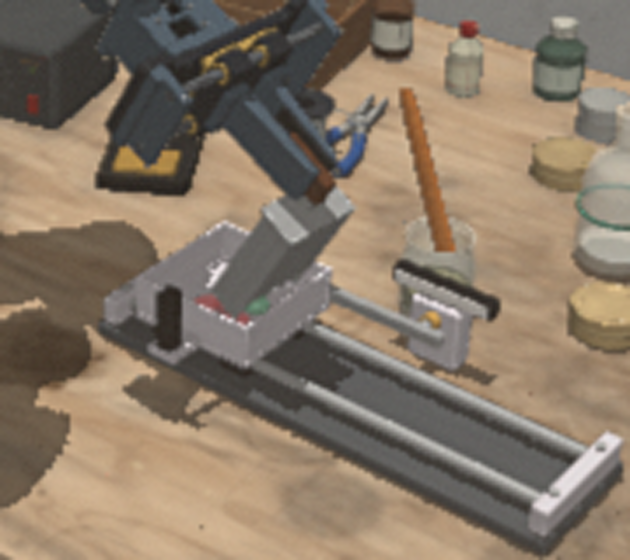

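```bash
python3 - <<'E'
from h import *
P,R=pp(84,.15); ctrl.move_l(P,.12,R)
P,R=pp(40,.18); ctrl.move_l(P,.2,R)
P,R=pp(0,.20); ctrl.move_l(P,.2,R)
snap("top","f_top")
R=ori(159.2,0,-1)
ctrl.move_l([.594,.2714,.20],.25,R)
ctrl.move_l([.594,.2714,.05],.15)
print(ctrl.move_l([.594,.2714,.0235],.04,contact_N=5),ctrl.current_tool_pos(),ctrl.current_contact_force(),ctrl.current_t())
E
```

```text
True [0.5937 0.2712 0.0237] [ 0.9799 -0.6315  2.4033] 22.0333
```

```bash
python3 - <<'E'
from h import *
im,_=load("f_top");cv2.imwrite("pics/f_z.png",cv2.resize(im[205:320,280:440],None,fx=5,fy=5,interpolation=2))
E
```

```text
(no output)
```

View pics/f_z.png

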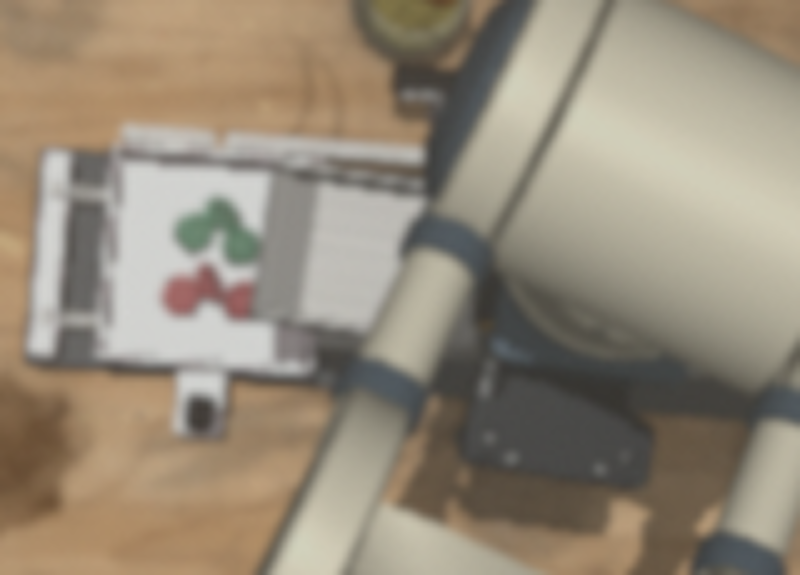

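```bash
python3 - <<'E'
from h import *
ctrl.command_gripper(.5)
ctrl.move_l([.594,.2714,.20],.15)
ctrl.goto([.484,-.037,.20],ori(177,0,-1))
snap("wrist","g_wrist");snap("top","g_top");snap("scene","g_scene");print(ctrl.current_t(),ctrl.current_tool_pos(),ctrl.current_q())
im,_=load("g_top");cv2.imwrite("pics/g_z.png",cv2.resize(im[205:320,160:320],None,fx=5,fy=5,interpolation=2))
im,_=load("g_scene");cv2.imwrite("pics/g_sz.png",cv2.resize(im[170:330,170:430],None,fx=3,fy=3,interpolation=2))
E
```

```text
25.4333 [ 0.4845 -0.0363  0.1999] [-11.3391  18.102   97.2835   0.0035  64.6154 -98.3918]
```

View pics/g_wrist.png

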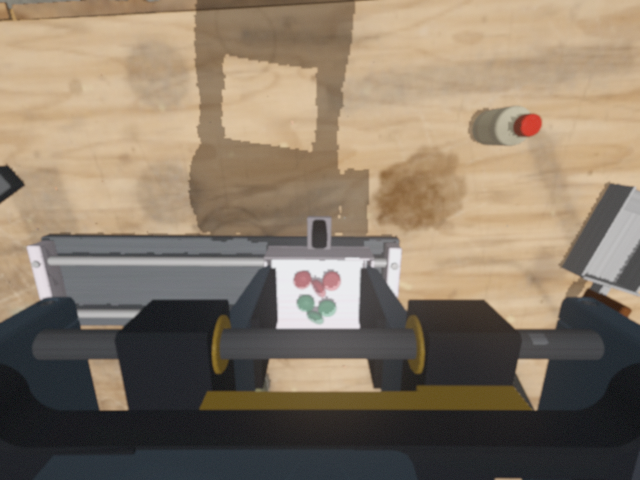

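View pics/g_sz.png

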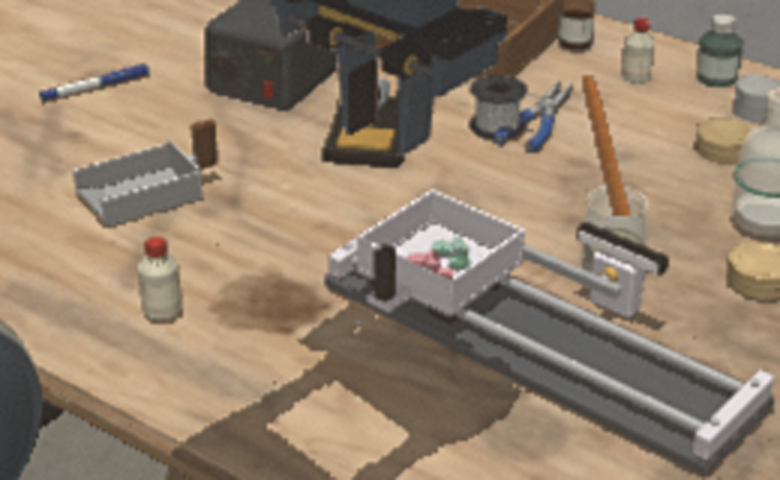

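View pics/g_z.png

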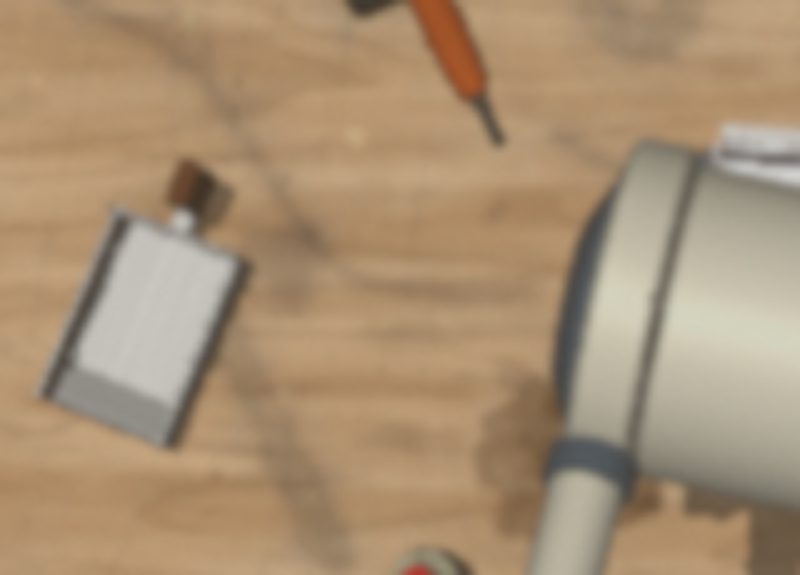

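```bash
python3 - <<'E'
from h import *
im,_=load("g_wrist")
cv2.imwrite("pics/g_wz.png",cv2.resize(im[205:340,20:420],None,fx=2,fy=4,interpolation=2))
E
```

```text
(no output)
```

View pics/g_wz.png

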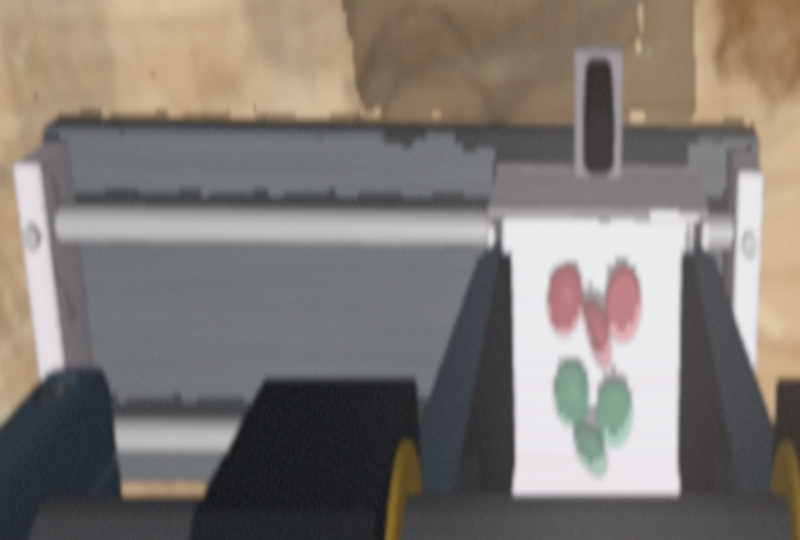

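```bash
python3 - <<'E'
from h import *
_,p=load("g_wrist")
f=lambda a:np.array(a,float)/[2,4]+[20,205]-[.25,.375]
def an(a,z):
    W=onz(p,f(a),z);d=W[0]-W[1];print(W,np.linalg.norm(d),"yaw of -y:",np.degrees(np.arctan2(d[1],d[0])))
an([(16,162),(761,170)],.036);an([(33,237),(749,243)],.036);an([(60,222),(485,226)],.034)
print("post col centre top",onz(p,f([(598,58),(598,173),(598,115)]),.092), onz(p,f([(598,58)]),.044))
_,t=load("a_top")
q=lambda a:np.array(a,float)/5+[280,205]-.4
print("ball orange",onz(t,q([(475,127)]),.04),"notch",onz(t,q([(221,143)]),.04))
# rods from top view
W=onz(t,q([(335,338),(780,372)]),.034);d=W[1]-W[0];print(np.degrees(np.arctan2(d[1],d[0])))
W=onz(t,q([(335,212),(780,246)]),.034);d=W[1]-W[0];print(np.degrees(np.arctan2(d[1],d[0])))
E
```

```text
[[ 0.4908 -0.3412  0.036 ]
 [ 0.513   0.0474  0.036 ]] 0.38916847148157646 yaw of -y: -93.26669271684247
[[ 0.5118 -0.3385  0.036 ]
 [ 0.5332  0.0414  0.036 ]] 0.380455452349744 yaw of -y: -93.21528855878054
[[ 0.509  -0.3249  0.034 ]
 [ 0.5218 -0.0994  0.034 ]] 0.22588265606972452 yaw of -y: -93.25325468029679
post col centre top [[ 0.466  -0.0361  0.092 ]
 [ 0.4917 -0.0374  0.092 ]
 [ 0.4786 -0.0367  0.092 ]] [[ 0.4768 -0.0365  0.044 ]]
ball orange [[ 0.6328 -0.1718  0.04  ]] notch [[ 0.622  -0.0442  0.04  ]]
-93.3492327099886
-93.25364939465024
```

```bash
python3 - <<'E'
from h import *
s=np.array([-np.sin(np.radians(3.25)),-np.cos(np.radians(3.25))])
po=np.array([.484,-.0365])
for n in("d_wrist","a_top","d_scene","g_top","g_scene","a_scene"):
    im,p=load(n) if n!="x" else 0
    hsv=cv2.cvtColor(im,cv2.COLOR_BGR2HSV)
    m=cv2.inRange(hsv,(14,140,120),(28,255,255))
    k,l,st,c=cv2.connectedComponentsWithStats(m)
    for i in range(1,k):
        w=onz(p,c[i],.04)[0]
        if st[i,4]>=3 and np.linalg.norm(w[:2]-[.63,-.17])<.03: print(n,c[i],st[i,4],w,"travel",s@(w[:2]-po))
im,p=load("d_wrist")
w=onz(p,[(428,217)],.04)[0];print(w,s@(w[:2]-po))
cv2.imwrite("pics/d_z.png",cv2.resize(im[160:260,390:500],None,fx=5,fy=5,interpolation=2))
E
```

```text
d_wrist [439.2273 216.2479] 242 [ 0.6334 -0.1733  0.04  ] travel 0.12811218458099738
a_top [375. 230.] 7 [ 0.6328 -0.1728  0.04  ] travel 0.12760395981721187
d_scene [373.3333 260.6667] 6 [ 0.636  -0.1702  0.04  ] travel 0.12482634604385252
g_top [374.7143 229.8571] 7 [ 0.6332 -0.172   0.04  ] travel 0.126862304565086
g_scene [373.3333 260.6667] 6 [ 0.636  -0.1702  0.04  ] travel 0.12482634604385252
a_scene [373.3333 260.6667] 6 [ 0.636  -0.1702  0.04  ] travel 0.12482634604385252
[ 0.6251 -0.1727  0.04  ] 0.12799477226607056
```

View pics/d_z.png

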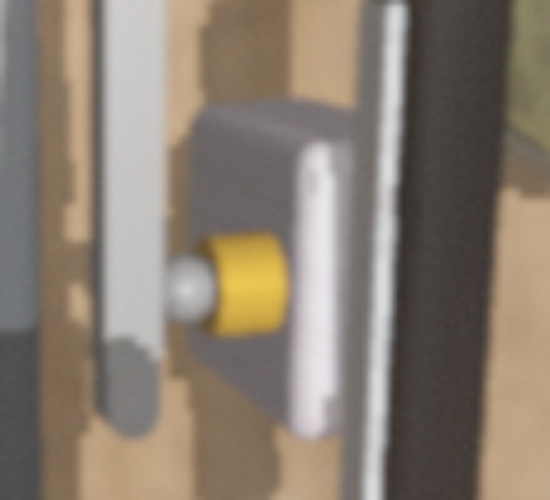

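```bash
python3 - <<'E'
from h import *
R=ori(176.75,0,-1)
ctrl.move_l([.484,-.0365,.10],.15,R)
print(ctrl.move_l([.484,-.0365,.051],.06,contact_N=8))
ctrl.command_gripper(0.0);P=ctrl.current_tool_pos();np.save("P0.npy",P)
print(ctrl.current_grip_width()*91,P,ctrl.current_contact_force(),ctrl.current_t())
s=np.array([-np.sin(np.radians(3.25)),-np.cos(np.radians(3.25)),0])
for d in (.03,.07,.10,.112):
    ctrl.move_l(P+s*d,.06); f=ctrl.current_contact_force();print(d,f, "along",f@s,ctrl.current_t())
snap("wrist","h_wrist");snap("scene","h_scene")
im,_=load("h_scene");cv2.imwrite("pics/h_sz.png",cv2.resize(im[170:330,250:450],None,fx=4,fy=3.7,interpolation=2))
E
```

```text
False
13.905060338100748 [ 0.484  -0.0365  0.0511] [-0.6848 -2.4603  2.972 ] 27.8
0.03 [-0.4245 -1.6824  2.927 ] along 1.7037538059854502 28.45
0.07 [-1.6906 -0.7804  4.2853] along 0.875009231421375 29.2667
0.1 [-1.2954 -0.6261  4.3957] along 0.6985615260049094 29.9167
0.112 [-4.3914 -1.2084  5.5306] along 1.4553848135390337 30.2667
```

View pics/h_wrist.png

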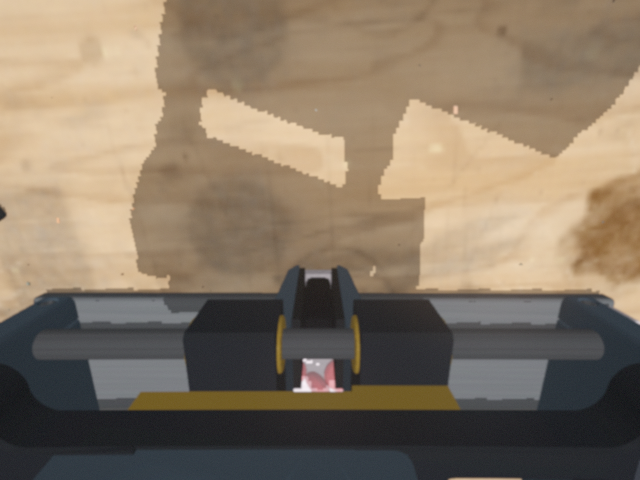

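View pics/h_sz.png

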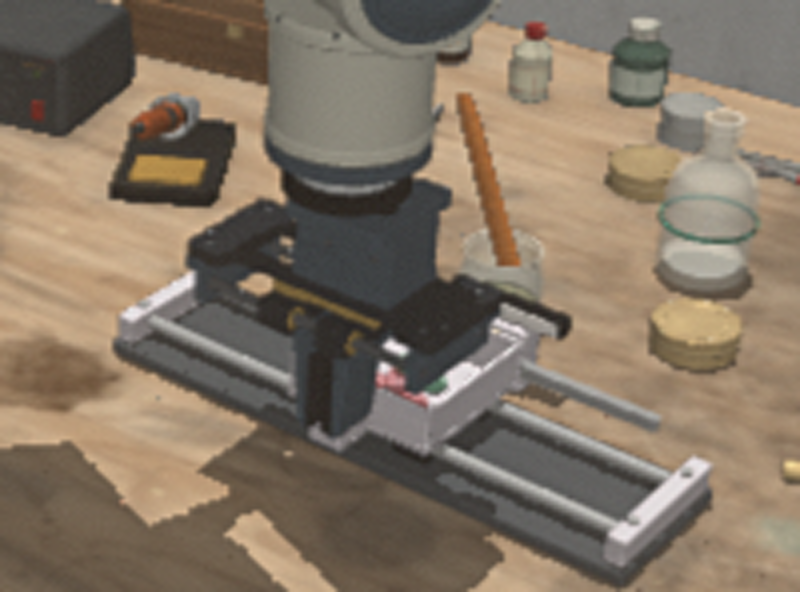

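```bash
cat >> h.py <<'E'
s=np.array([-np.sin(np.radians(3.25)),-np.cos(np.radians(3.25)),0])
def favg(n=6):
    F=[]
    for _ in range(n): F.append(ctrl.current_contact_force()); ctrl.sleep(.03)
    return np.mean(F,0)
def step(d):
    P=np.load("P0.npy"); ctrl.move_l(P+s*d,.02); f=favg(); a=(ctrl.current_tool_pos()-P)@s
    print("%.4f act %.4f along %.2f lat %.2f z %.2f w %.2f t %.1f"%(d,a,f@s,f[0],f[2],ctrl.current_grip_width()*91,ctrl.current_t()))
E
python3 - <<'E'
from h import *
for d in (.112,.114,.116,.118,.119,.120,.121,.122,.123,.124): step(d)
E
```

```text
0.1120 act 0.1119 along 0.47 lat -2.99 z 5.44 w 13.53 t 30.8
0.1140 act 0.1139 along 0.08 lat -2.83 z 5.89 w 13.90 t 31.3
0.1160 act 0.1159 along 0.09 lat -2.90 z 5.99 w 13.91 t 31.7
0.1180 act 0.1179 along 0.24 lat -3.16 z 5.93 w 13.81 t 32.2
0.1190 act 0.1189 along -0.05 lat -2.65 z 6.11 w 13.67 t 32.6
0.1200 act 0.1199 along 0.10 lat -3.31 z 6.57 w 14.28 t 33.1
0.1210 act 0.1210 along 1.40 lat -3.08 z 5.91 w 13.74 t 33.5
0.1220 act 0.1221 along 1.72 lat -3.45 z 5.90 w 13.85 t 34.0
0.1230 act 0.1231 along 2.72 lat -3.83 z 6.01 w 13.45 t 34.4
0.1240 act 0.1242 along 3.48 lat -3.98 z 5.52 w 13.70 t 34.9
```

```bash
python3 - <<'E'
from h import *
for d in (.125,.1255,.126,.1265): step(d)
E
```

```text
0.1250 act 0.1253 along 4.71 lat -4.27 z 5.41 w 14.04 t 35.3
0.1255 act 0.1258 along 4.60 lat -4.60 z 5.54 w 13.71 t 35.8
0.1260 act 0.1262 along 3.04 lat -3.69 z 5.36 w 13.89 t 36.2
0.1265 act 0.1263 along -0.37 lat -2.87 z 6.02 w 13.75 t 36.7
```

```bash
python3 - <<'E'
from h import *
ctrl.sleep(.5); step(.1265)
snap("top","i_top");snap("scene","i_scene")
im,_=load("i_top");cv2.imwrite("pics/i_z.png",cv2.resize(im[200:325,160:450],None,fx=2.75,fy=2.75,interpolation=2))
im,_=load("i_scene");cv2.imwrite("pics/i_sz.png",cv2.resize(im[170:330,190:450],None,fx=3,fy=3,interpolation=2))
E
```

```text
0.1265 act 0.1264 along -0.19 lat -2.81 z 6.23 w 14.01 t 37.6
```

View pics/i_z.png

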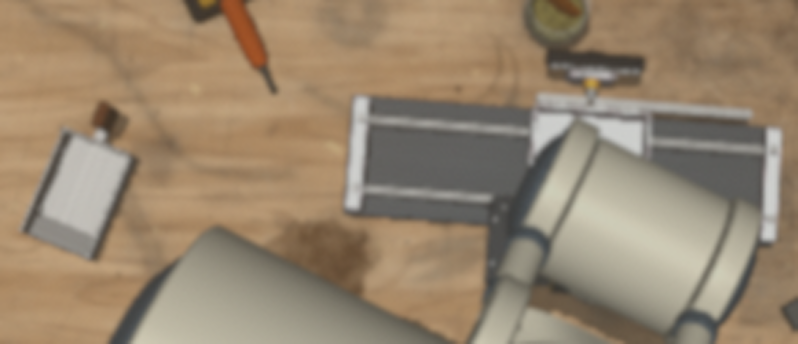

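View pics/i_sz.png

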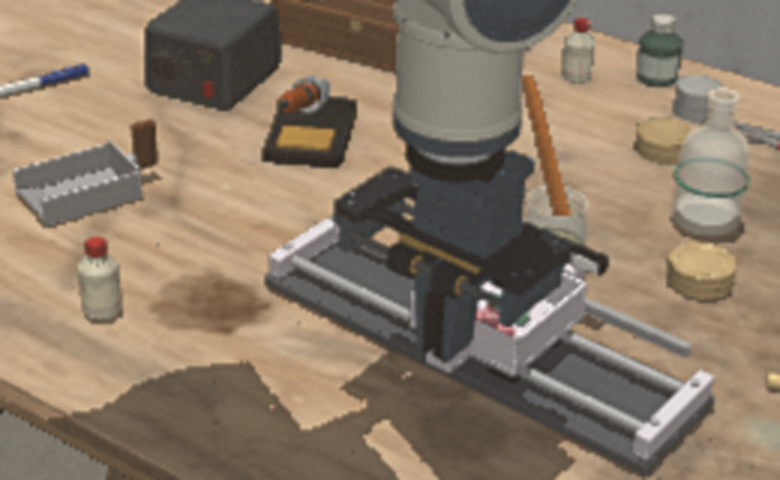

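The top view shows the ball at about (591,95), seated in the notch of the index bar. The scoop is upright and empty, the nuggets are in the tray, and the nearby things have not moved.

```bash
python3 -c "
from bench import ctrl
ctrl.sign_off()"
```

```text
the job is handed in; nothing more can be done
```

The job is done and handed in at about 38 s of the 72 s allowed; no verdict was given.

- **Pour:** I tipped the scoop to 84° with its lip just inside the tray. Afterwards the pictures showed all six nuggets (3 red, 3 green) in the tray and the scoop empty.
- **Scoop:** It stands upright on the bench at the place it was picked up from.
- **Slide:** I took the tray by its grip and moved it in small steps.
  - **Pull-in:** The ball began to pull at about 120.5 mm of travel, and the pull peaked at 125 to 126 mm.
  - **Click:** The force fell back to the plain-friction level at 126.4 mm. The arm stopped there, still holding the grip at 14 mm.

**Last checks:**
- **Notch position:** The camera estimate of the travel to the click was 127–128 mm (124.8 mm in the scene camera). That agrees with the 126.4 mm found by force to within about 2 mm. The final top view shows the ball in the notch.
- **Force readings:** While I held the grip there was a steady 3 N sideways and 6 N vertical force on the tool, well below the limits. The force readings had an offset of a few N, so I judged the click by the change in force.
- **Bystanders:** The bottle and tin look unmoved in the final scene view. The stone was outside the last close-up; the arm never went near it.

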